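# Get the low pigment jar out from behind the bottles

### The arm

A 6-joint arm with a two-finger parallel gripper is mounted at the origin on the work surface. World frame = base frame: x ahead of the robot, y to its left, z up, the work surface at z = 0. Lengths are in m, angles in degrees, forces in N, time in s.
With the tool pointing down it reaches from about 0.35 to 0.925 m from the base axis. Payload 6.4 kg.
Tool frame: the origin (TCP) lies at the very end of the fingers, on their centre line; the grasp point (between the pads) lies bot.pinch_z behind it (bot.pinch_z is the distance from the TCP to the grasp point, in m); z points along the fingers, y is the line along which they close (so a half turn about z gives the same grasp; the last joint's range is limited). The gripper opens to 94 mm and grips with 3 to 60 N. Pads are 16 mm wide; open, the fingers measure 119 mm over their backs; the gripper's body (75 mm by 177 mm) begins 78 mm behind the grasp point.
Start: joints at [56.488, 14.043, 89.255, -0, 76.702, -9.975], TCP at [0.26, 0.596, 0.205] pointing down, gripper open.
Joint ranges: [-179.41, 179.41], [-58.25, 129.5], [7.25, 145.43], [-54.29, 234.29], [11.92, 165.04], [-157.13, 157.13]. Speed limits (degrees/s): [147.25, 147.25, 180, 180, 180, 180].

### API

Orientations are given as [roll, pitch, yaw] about the fixed x, y, z axes, in that order (R = Rz(yaw) Ry(pitch) Rx(roll)).
In Python, from plant import bot, viewer gives the robot as it stands.
- The arm moves only by the shell command python3 -m creep 'ROWS' [FORCE]. ROWS is text: rows parted by semicolons, each of 7 numbers parted by spaces: the shift along the world's x, y, z in mm, then the turn, a rotation vector about the world's x, y, z in rad, then the closure, from 0 (fully open) to 1 (shut). A call has exactly 8 rows; each row shifts and turns the commanded pose from where the row before left it; what a row does not reach is not made up. A row lasts 1/10 s, in which the tool goes at most 50 mm and 8.59 degrees, less where a joint would pass 70% of its speed; a pose out of reach is approached as far as the arm can. A call is refused whole if a number of a shift passes 50 or a number of a turn 0.15, either way. A call with a gripper value outside its range is refused whole. The fingers move at their own pace and stop on an object; FORCE is the grip in N (left out, the last holds). Time passes only in rows, so rows that do not move let the fingers close, or fill a call up. It gives the time, the measured TCP pose, the force, the opening and the grip force at its end, in the units of the state.
- bot.observe(): the state, without advancing time (a new reading comes with each control period).
- viewer.snapshot(name): name is "side" or "top" or "wrist"; returns the picture (384x512x3 uint8, red, green, blue); there is no depth.
- viewer.camera_model(name): a dict with "fx", "fy", "cx", "cy" (pixels), "rvec" (rotation vector, rad) and "tvec" (3), from world to camera coordinates, as OpenCV has them. Camera axes: x right, y down, z forward; pixel columns grow to the right and rows downward; lengths in m; the calibration is good to about 2 mm. The wrist camera is an equidistant fisheye: a pixel r from the principal point sees the ray r / f radians off the axis. A picture is of the moment at which its call begins: read the wrist's pose just before it. camera_model takes no time and is no camera call; for the wrist camera it gives the pose at the moment of the call.
- bot.job_done(): hands the job in; it is judged then, once.
The state is a dict: "time_s": time; "qpos": joint angles; "qvel": joint speeds; "effort": joint torques, N m; "ee_pos": TCP position; "orientation": TCP orientation; "force": force on the tool from outside, world axes, zero at the start; "wrist_torque": the same for the moment, N m; "opening": finger opening in m; "finger_force": force on a finger pad.
Only numpy, scipy, OpenCV 4.12 (cv2) and the standard library are available. Lean on these libraries where they do the work, as an engineer would, in place of code of your own. Each camera call takes 0.05 s, during which the arm holds its last target. There are 200 camera calls.

### The job

Weigh the low pigment jar that stands at the back of the wooden bottle shelf: first move the three tall bottles in front of it out of the way and stand them on the enamel tray, then set the jar upright in the middle of the scale's pan, and finally put the three bottles back on the shelf, each upright on the very spot where it stood before. Knock nothing over, and leave the two low tins on the shelf and the brush pot where they are.

Things in the scene. Friction and masses are not known exactly. Their poses are not given: they have to be found in the camera images.
- oil_bottle_mid (a point): Amber glass oil bottle, round, 54 mm across, 178 mm tall, long sloping shoulder, thin neck and a black screw cap 32 mm across. Point: on its axis, half-way up (89 mm above its underside); z along the axis, up. Hold it by the cap, which fills the top 32 mm (its middle is 73 mm above this point). 0.2 to 0.45 kg. It starts in the front row of the shelf, in the left, middle or right place.
- gesso_bottle_mid (a point): White plastic gesso bottle, round, 54 mm across, 172 mm tall, short shoulder and a wide white screw cap 44 mm across. Point: on its axis, half-way up (86 mm above its underside); z along the axis, up. Hold it by the cap, which fills the top 32 mm (its middle is 70 mm above this point). 0.2 to 0.45 kg. It starts in the front row of the shelf, in the left, middle or right place.
- solvent_tin_mid (a point): Square metal solvent tin (the third tall bottle), 48 x 48 mm, 168 mm tall, with a flat top at 130 mm and a dark metal screw cap 30 mm across. Point: on its axis, half-way up (84 mm above its underside); z along the axis, up; x and y square to its sides. Hold it by the cap, which fills the top 30 mm (its middle is 69 mm above this point). 0.2 to 0.45 kg. It starts in the front row of the shelf, in the left, middle or right place.
- jar_mid (a point): Low glass pigment jar with a black lid, round, 56 mm across, 66 mm tall; the lid is the top 20 mm and as wide as the jar. Point: on its axis, half-way up (33 mm above its underside); z along the axis, up. 0.12 to 0.26 kg. It stands on the shelf close before the back board, behind the row of three tall bottles (about 7 mm from the middle one).
- shelf: Low wooden bottle shelf fixed to the table, 165 mm deep (x) by 300 mm wide (y), open above. Origin: under its centre on the table; +x points to its back board, y along its width. Floor 14 mm above the table; back board 12 mm thick, top 84 mm above the table; front lip 8 mm thick, top 24 mm; end cheeks 10 mm thick, top 44 mm (84 mm in the rear third). The three tall bottles stand in a row at x = -27 mm, 74 mm apart (y about -74, 0, +74 mm), the jar at x = +35 mm near y = 0.
- tray: White enamelled rectangular tray with a blue rim, the side area; fixed; 270 mm long (x) by 116 mm wide (y). Origin: under its centre on the table. Floor 4 mm above the table, rim 4 mm thick, top 18 mm above the table. It has room for the three bottles in a row along its x. It lies to the left or to the right of the shelf.
- pan (a point): Middle of the top face of the round steel pan (124 mm across) of a grey digital scale, 38 mm above the table; z up. The scale is fixed and lies on the other side of the shelf from the tray; its case is 178 x 146 mm, its display on the pan's -x side.
- tin_left: Low round bare-metal tin, 48 mm across, 24 mm tall, on the shelf's back row at the left (+y) end. Origin: centre of its underside. To be left alone.
- tin_right: Low round bare-metal tin, 48 mm across, 24 mm tall, on the shelf's back row at the right (-y) end. Origin: centre of its underside. To be left alone.
- brush_pot: Terracotta-coloured pot, 80 mm across and 105 mm tall, full of brushes that reach to about 245 mm, behind the shelf at the left. Origin: centre of its underside. To be left alone.
There are look-alikes about, which are no part of the job. Leave any blue look-alike of the part that bears gesso_bottle_mid alone.

How it is judged (in metres and radians):
On the way, in this order (a step that is already met when the one before it is completed fails the run):
1. the three tall bottles stand upright on the tray (x of oil_bottle_mid in the frame of tray between -0.125 and 0.125 m and y of oil_bottle_mid in the frame of tray between -0.05 and 0.05 m and z of oil_bottle_mid in the frame of tray below 0.101 m and angle between each of oil_bottle_mid, gesso_bottle_mid, solvent_tin_mid's own z axis and vertical below 0.15 rad and x of gesso_bottle_mid in the frame of tray between -0.125 and 0.125 m and y of gesso_bottle_mid in the frame of tray between -0.05 and 0.05 m and z of gesso_bottle_mid in the frame of tray below 0.098 m and x of solvent_tin_mid in the frame of tray between -0.125 and 0.125 m and y of solvent_tin_mid in the frame of tray between -0.05 and 0.05 m and z of solvent_tin_mid in the frame of tray below 0.096 m), for 0.2 s.
2. the jar stands upright in the middle of the scale's pan (horizontal distance between jar_mid and pan below 0.025 m and z of jar_mid in the frame of pan between 0.025 and 0.041 m and angle between jar_mid's own z axis and vertical below 0.15 rad), for 0.2 s.
At the end, for the whole second after the job is handed in: The jar stands upright and at rest on the scale's pan, its axis within 25 mm of the pan's middle; each of the three tall bottles stands upright and at rest on the shelf within 15 mm of where it stood at the start; the two low tins and the brush pot are within 20 mm of where they were (all of step 2 and linear speed of each of jar, oil_bottle, gesso_bottle, solvent_tin below 0.02 m/s and distance of each of oil_bottle_mid, gesso_bottle_mid, solvent_tin_mid from where it was at the start of the episode below 0.015 m and angle between each of oil_bottle_mid, gesso_bottle_mid, solvent_tin_mid's own z axis and vertical below 0.15 rad and distance of each of tin_left, tin_right, brush_pot from where it was at the start of the episode below 0.02 m); the robot touches nothing.
It fails at once if a tall bottle or the jar is knocked over (leans more than 35 degrees) (angle between any of oil_bottle_mid, gesso_bottle_mid, solvent_tin_mid, jar_mid's own z axis and vertical above 0.61 rad).
It fails at once if a low tin or the brush pot is moved by more than 20 mm (distance of any of tin_left, tin_right, brush_pot from where it was at the start of the episode above 0.02 m).
It also fails if it takes over 141 s, if anything falls off the work surface, if the arm or the gripper's body presses on something with over 40 N, if the wrist force passes 120 N, or if a joint passes its speed limit or range.

## Working session

There is one attempt and no reset: what is moved stays moved. The work goes in short steps, Python scripts to look and compute and a shell command to move; the robot and the scene stay as the last step left them, time stands still between calls to the robot, and variables do not carry over. Pictures are saved under pics/ and viewed, at most 14 in all, crops included, and the job is handed in when it is done.

```bash
ls; mkdir -p pics; python3 - <<'E'
from plant import bot, viewer
import cv2
print(bot.observe(), bot.pinch_z)
for n in ("side","top"):
    cv2.imwrite(f"pics/{n}0.png", cv2.resize(viewer.snapshot(n)[:,:,::-1],(800,600),interpolation=cv2.INTER_CUBIC)); print(n,viewer.camera_model(n))
E
```

```text
pics
{'time_s': 0.0, 'qpos': array([ 5.64868379e+01,  1.40831174e+01,  8.93226311e+01,  6.75395722e-05,
        7.67025030e+01, -9.97551776e+00]), 'qvel': array([ 0.00297353, -0.02768113,  0.06320498, -0.09207132,  0.05493917,
        0.01962543]), 'effort': array([-4.23459533e-04, -4.15845394e+01, -3.14603519e+01,  6.83709257e-02,
        3.32630239e-02, -1.61290450e-04]), 'ee_pos': array([0.25924555, 0.59542047, 0.20437794]), 'orientation': array([-1.79893396e+02, -1.88168069e-02,  1.56462323e+02]), 'force': array([ 0.98025315,  0.11035498, -1.05707686]), 'wrist_torque': array([-0.01320867,  0.01618028, -0.04382026]), 'finger_force': 0.0, 'opening': 0.09376974270302463} 0.0188
side {'fx': 486.6166463898611, 'fy': 486.6166463898611, 'cx': 256.4576200180046, 'cy': 182.30573655704237, 'rvec': array([ 2.26485008, -0.0352859 ,  0.03759567]), 'tvec': array([-0.57710494,  0.0733463 ,  1.36454129])}
top {'fx': 426.3247116946662, 'fy': 426.3247116946662, 'cx': 248.1651325764935, 'cy': 186.56004740699387, 'rvec': array([ 2.15894916, -2.13408753,  0.1894726 ]), 'tvec': array([-0.00554627,  0.58357822,  1.01288679])}
```

View pics/side0.png

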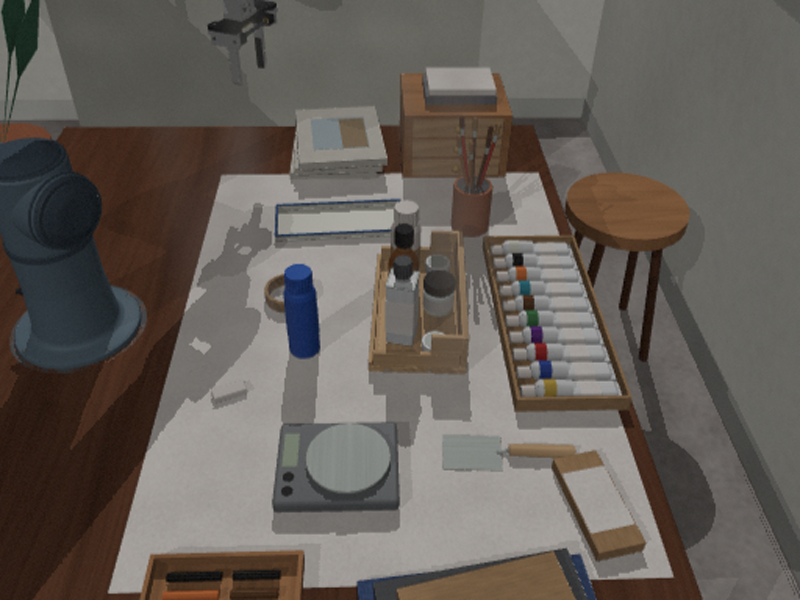

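View pics/top0.png

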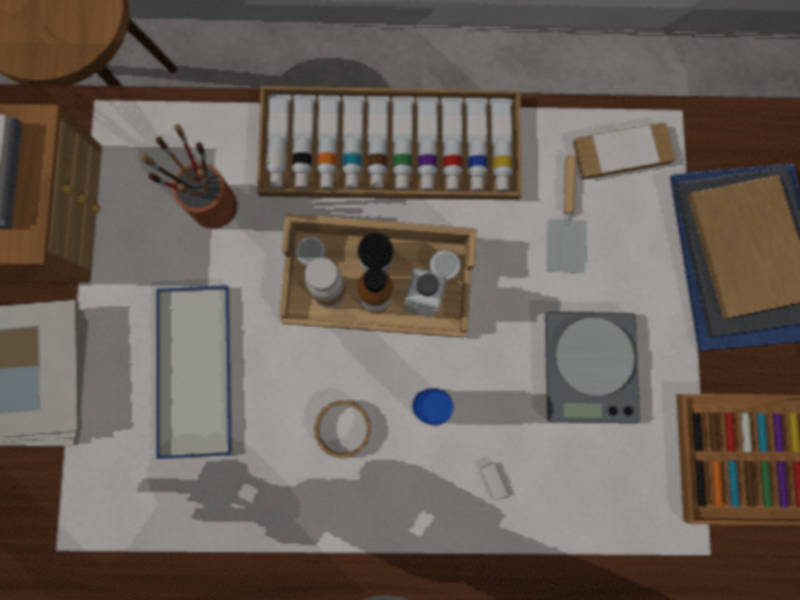

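Side view: shelf with white gesso (405,215), oil (403,240) and solvent tin (402,290). The tray is at (335,218), the scale at (348,457), and a blue bottle stands alone at (302,310). Top view: gesso cap (322,275), oil cap (375,279), solvent cap (428,284), jar lid (376,250), tray (193,372), pan (595,357).

Possible mix-ups: for gesso, the blue bottle at top (432,407), which I reject as a look-alike. For the jar, the low tins at top (311,250) and (445,264), which have bare metal and no black lid. I'll check in a close crop.

```bash
cat > h.py <<'E'
import numpy as np, cv2
from plant import bot, viewer
def back(name,uv,z,m=None):
    "pixel (native) -> world point on plane z; m: camera model"
    m=m or viewer.camera_model(name); R=cv2.Rodrigues(m["rvec"])[0]; c=-R.T@m["tvec"]
    x,y=(uv[0]-m["cx"])/m["fx"],(uv[1]-m["cy"])/m["fy"]
    d=np.array([x,y,1.])
    if name=="wrist":
        r=np.hypot(x,y); d=np.array([x/r*np.sin(r),y/r*np.sin(r),np.cos(r)]) if r>1e-9 else np.array([0,0,1.])
    d=R.T@d; return c+d*(z-c[2])/d[2]
def proj(name,P):
    m=viewer.camera_model(name); R=cv2.Rodrigues(m["rvec"])[0]; p=R@np.array(P)+m["tvec"]
    return m["fx"]*p[0]/p[2]+m["cx"], m["fy"]*p[1]/p[2]+m["cy"]
def crop(img,u0,v0,u1,v1,s,fn):
    cv2.imwrite(fn,cv2.resize(img[v0:v1,u0:u1,::-1],None,fx=s,fy=s,interpolation=cv2.INTER_CUBIC))
E
python3 - <<'E'
from h import *
im=viewer.snapshot("top"); cv2.imwrite("pics/top_raw.png",im[:,:,::-1])
crop(im,175,130,311,222,5.8,"pics/shelf.png")
s=.64
for n,uv,z in [("gesso",(322,274),.186),("oil",(375,279),.192),("solv",(428,284),.182),("jar",(376,250),.08),("pan",(595,357),.038),("tray1",(158,289),.018),("tray2",(229,288),.018),("tray3",(158,457),.018),("tray4",(230,454),.018),("pot",(208,200),.105),("blue",(432,400),.186),("tinL",(311,250),.038),("tinR",(445,264),.038)]:
    print(n,back("top",(uv[0]*s,uv[1]*s),z).round(4))
E
```

```text
gesso [0.5845 0.0946 0.186 ]
oil [0.5774 0.0213 0.192 ]
solv [ 0.5732 -0.0523  0.182 ]
jar [0.6433 0.0207 0.08  ]
pan [ 0.484 -0.329  0.038]
tray1 [0.5874 0.374  0.018 ]
tray2 [0.5906 0.2593 0.018 ]
tray3 [0.3218 0.3569 0.018 ]
tray4 [0.3273 0.2451 0.018 ]
pot [0.7122 0.2782 0.105 ]
blue [ 0.4143 -0.0575  0.186 ]
tinL [0.6513 0.1258 0.038 ]
tinR [ 0.6312 -0.091   0.038 ]
```

View pics/shelf.png

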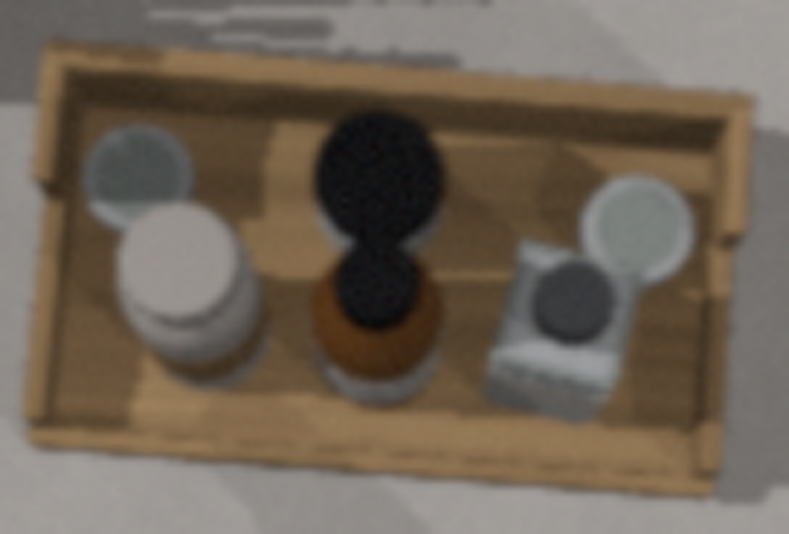

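The crop confirms the choice: white gesso cap (177,264), oil cap (378,287), solvent tin (573,301), jar lid (379,176). The caps are 74 mm apart, as given. I move above the gesso bottle and check from the wrist.

```bash
R="20.3"; 
python3 -m creep '20.3 -31.3 3.75 0 0 -0.0775 0;20.3 -31.3 3.75 0 0 -0.0775 0;20.3 -31.3 3.75 0 0 -0.0775 0;20.3 -31.3 3.75 0 0 -0.0775 0;20.3 -31.3 3.75 0 0 -0.0775 0;20.3 -31.3 3.75 0 0 -0.0775 0;20.3 -31.3 3.75 0 0 -0.0775 0;20.3 -31.3 3.75 0 0 -0.0775 0'
python3 -m creep '20.3 -31.3 3.75 0 0 -0.0775 0;20.3 -31.3 3.75 0 0 -0.0775 0;20.3 -31.3 3.75 0 0 -0.0775 0;20.3 -31.3 3.75 0 0 -0.0775 0;20.3 -31.3 3.75 0 0 -0.0775 0;20.3 -31.3 3.75 0 0 -0.0775 0;20.3 -31.3 3.75 0 0 -0.0775 0;20.3 -31.3 3.75 0 0 -0.0775 0'
python3 - <<'E'
from h import *
im=viewer.snapshot("wrist"); m=viewer.camera_model("wrist"); print(m); o=bot.observe(); print(o["ee_pos"],o["orientation"],o["time_s"])
import pickle; pickle.dump(m,open("w1.pkl","wb"))
crop(im,0,0,512,384,1.5625,"pics/w1.png")
E
```

```text
time_s: 0.95
ee_pos: [0.4224, 0.3441, 0.2354]
orientation: [-180.0, 0.0, 120.8]
force: [-0.5, -0.1, 0.5]
opening: 0.0937
finger_force: 0.0
time_s: 1.75
ee_pos: [0.5848, 0.0937, 0.2653]
orientation: [-180.0, -0.0, 85.2]
force: [0.7, 0.4, -0.4]
opening: 0.094
finger_force: 0.0
{'fx': 297.3186396354542, 'fy': 297.3186396354542, 'cx': 254.93170646736903, 'cy': 194.861471985074, 'rvec': array([-2.86510295,  0.12773666,  0.01519682]), 'tvec': array([-0.57746043,  0.09098447,  0.48618602])}
[0.58749566 0.08933595 0.2658699 ] [1.79866452e+02 1.43092777e-01 8.48511959e+01] 1.8
```

View pics/w1.png

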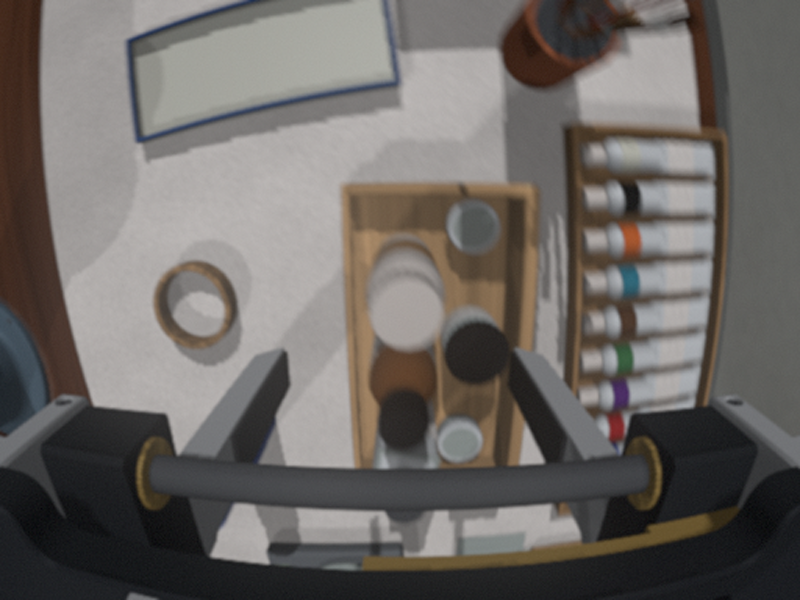

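The wrist view shows gesso cap (407,312), oil cap (404,418) and jar lid (476,351), with the tins at (472,227) and (460,440). The arm was still settling, so I take a second picture at rest and compute from that, finding the white cap as a circle.

```bash
python3 - <<'E'
from h import *; import pickle
m=pickle.load(open("w1.pkl","rb"))
for n,uv,z in [("gesso",(407,312),.186),("oil",(404,418),.192),("jar",(476,351),.08),("tinL",(472,227),.038)]:
    print(n,back("wrist",(uv[0]/1.5625,uv[1]/1.5625),z,m).round(4))
for i in range(3): viewer.snapshot("wrist")
o=bot.observe(); m=viewer.camera_model("wrist"); im=viewer.snapshot("wrist"); print(o["ee_pos"],o["orientation"])
a=im[120:280,200:360].astype(int)
for n,z in (("gesso",.186),("jar",.08),("oil",.192)):
    u,v={"gesso":(260,200),"jar":(305,225),"oil":(258,268)}[n]
    g=im.astype(np.uint8); h=cv2.cvtColor(g,cv2.COLOR_RGB2GRAY); s=h.copy(); mask=np.zeros((386,514),np.uint8)
    _,_,_,r=cv2.floodFill(h.copy(),mask,(u,v),0,10,10,cv2.FLOODFILL_MASK_ONLY|cv2.FLOODFILL_FIXED_RANGE|(255<<8))
    ys,xs=np.nonzero(mask[1:-1,1:-1]); c,rad=cv2.minEnclosingCircle(np.c_[xs,ys].astype(np.float32))
    print(n,len(xs),c,rad,back("wrist",c,z,m).round(4))
E
```

```text
gesso [0.5925 0.0897 0.186 ]
oil [0.585  0.0233 0.192 ]
jar [0.6475 0.0182 0.08  ]
tinL [0.6555 0.1182 0.038 ]
[0.58422815 0.09481636 0.26495834] [-1.79937721e+02 -1.94611210e-02  8.53824316e+01]
gesso 1565 (258.4271545410156, 199.08470153808594) 22.706525802612305 [0.5872 0.0964 0.186 ]
jar 2347 (325.0, 252.0) 54.405982971191406 [ 0.6721 -0.0183  0.08  ]
oil 1012 (257.5, 266.8947448730469) 19.423301696777344 [0.5812 0.0304 0.192 ]
```

```bash
python3 -m creep '1 0.3 -14 0 0 0 0;0 0 -14 0 0 0 0;0 0 -14 0 0 0 0;0 0 -14 0 0 0 0;0 0 -14 0 0 0 0;0 0 -14 0 0 0 0;0 0 -14 0 0 0 0;0 0 -11 0 0 0 0'
python3 -m creep '0 0 0 0 0 0 0;0 0 0 0 0 0 0;0 0 0 0 0 0 0.3;0 0 0 0 0 0 0.4;0 0 0 0 0 0 0.5;0 0 0 0 0 0 0.6;0 0 0 0 0 0 0.7;0 0 0 0 0 0 0.7' 25
python3 -m creep '0 0 0 0 0 0 0.7;0 0 0 0 0 0 0.7;0 0 0 0 0 0 0.7;0 0 0 0 0 0 0.7;0 0 0 0 0 0 0.7;0 0 0 0 0 0 0.7;0 0 0 0 0 0 0.7;0 0 0 0 0 0 0.7'
```

```text
time_s: 2.8
ee_pos: [0.585, 0.0954, 0.1549]
orientation: [-179.9, 0.0, 85.4]
force: [0.5, 0.6, 0.3]
opening: 0.094
finger_force: 0.0
time_s: 3.6
ee_pos: [0.5854, 0.0954, 0.1565]
orientation: [180.0, 0.0, 85.4]
force: [0.7, -0.2, 0.5]
opening: 0.0492
finger_force: 0.0
time_s: 4.4
ee_pos: [0.5855, 0.0954, 0.1565]
orientation: [180.0, -0.0, 85.4]
force: [0.8, 0.7, 0.0]
opening: 0.0438
finger_force: 25.0
```

```bash
python3 -m creep '0 0 5 0 0 0 0.7;0 0 10 0 0 0 0.7;0 0 15 0 0 0 0.7;0 0 15 0 0 0 0.7;0 0 15 0 0 0 0.7;0 0 15 0 0 0 0.7;0 0 15 0 0 0 0.7;0 0 10 0 0 0 0.7'
python3 -m creep '-4 12 0 0 0 0 0.7;-5 25 0 0 0 0 0.7;-6 33 0 0 0 0 0.7;-8 40 0 0 0 0 0.7;-8 40 0 0 0 0 0.7;-6 33 0 0 0 0 0.7;-5 24 0 0 0 0 0.7;-3 12 0 0 0 0 0.7'
python3 -m creep '0 0 0 0 0 0 0.7;0 0 0 0 0 0 0.7;0 0 -20 0 0 0 0.7;0 0 -25 0 0 0 0.7;0 0 -25 0 0 0 0.7;0 0 -20 0 0 0 0.7;0 0 -10 0 0 0 0.7;0 0 -6 0 0 0 0.7'
python3 -m creep '0 0 -1 0 0 0 0.7;0 0 -1 0 0 0 0.7;0 0 -1 0 0 0 0.7;0 0 0 0 0 0 0.7;0 0 0 0 0 0 0.7;0 0 0 0 0 0 0.7;0 0 0 0 0 0 0.7;0 0 0 0 0 0 0.7'
python3 - <<'E'
from h import *
im=viewer.snapshot("side"); crop(im,150,20,350,250,2.6,"pics/s1.png")
E
```

```text
time_s: 5.2
ee_pos: [0.5859, 0.0954, 0.2586]
orientation: [179.9, -0.0, 85.4]
force: [0.3, 0.7, -2.8]
opening: 0.0435
finger_force: 25.0
time_s: 6.0
ee_pos: [0.5387, 0.3168, 0.2554]
orientation: [-179.9, 0.0, 85.6]
force: [-0.7, -1.5, -3.2]
opening: 0.0436
finger_force: 25.0
time_s: 6.8
ee_pos: [0.5404, 0.3133, 0.1496]
orientation: [-179.9, 0.0, 85.3]
force: [-0.1, -0.1, -2.5]
opening: 0.0435
finger_force: 25.0
time_s: 7.6
ee_pos: [0.5404, 0.3144, 0.1475]
orientation: [180.0, -0.0, 85.4]
force: [-0.1, -0.5, -3.9]
opening: 0.0439
finger_force: 25.0
```

View pics/s1.png

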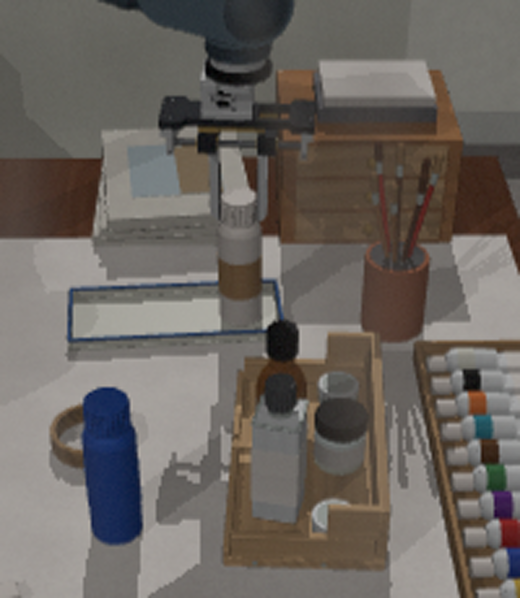

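The side view shows the gesso upright inside the tray's far end at (240,260), with the other bottles untouched. I lower until it touches, release and rise, then go to the oil bottle.

```bash
python3 -m creep '0 0 -0.5 0 0 0 0.7;0 0 -0.5 0 0 0 0.7;0 0 0 0 0 0 0.7;0 0 0 0 0 0 0.7;0 0 0 0 0 0 0.7;0 0 0 0 0 0 0.7;0 0 0 0 0 0 0.7;0 0 0 0 0 0 0.7'
python3 -m creep '0 0 0 0 0 0 0.5;0 0 0 0 0 0 0.45;0 0 0 0 0 0 0.4;0 0 0 0 0 0 0.35;0 0 0 0 0 0 0.3;0 0 0 0 0 0 0.25;0 0 0 0 0 0 0.25;0 0 0 0 0 0 0.25'
python3 -m creep '0 0 5 0 0 0 0.25;0 0 10 0 0 0 0.25;0 0 20 0 0 0 0.25;0 0 20 0 0 0 0.25;0 0 20 0 0 0 0.2;0 0 25 0 0 0 0.2;0 0 15 0 0 0 0.2;0 0 4 0 0 0 0.2'
```

```text
time_s: 8.45
ee_pos: [0.5404, 0.3144, 0.1465]
orientation: [180.0, -0.0, 85.4]
force: [-0.9, -0.4, -1.4]
opening: 0.0438
finger_force: 25.0
time_s: 9.25
ee_pos: [0.5404, 0.3144, 0.1464]
orientation: [-180.0, -0.0, 85.4]
force: [-0.4, 1.0, 0.5]
opening: 0.0705
finger_force: 0.0
time_s: 10.05
ee_pos: [0.5414, 0.3148, 0.2686]
orientation: [179.8, -0.1, 85.4]
force: [0.7, -0.1, 0.2]
opening: 0.0751
finger_force: 0.0
```

```bash
python3 -m creep '3 -25 0 0 0 0 0.1;5 -40 0 0 0 0 0.1;6 -45 0 0 0 0 0;6 -45 0 0 0 0 0;6 -45 0 0 0 0 0;5 -40 0 0 0 0 0;4 -33 0 0 0 0 0;3 -20 0 0 0 0 0'
python3 -m creep '0 0 0 0 0 0 0;0 0 0 0 0 0 0;0 0 0 0 0 0 0;0 0 0 0 0 0 0;0 0 0 0 0 0 0;0 0 0 0 0 0 0;0 0 0 0 0 0 0;0 0 0 0 0 0 0'
python3 - <<'E'
from h import *; import pickle
m=viewer.camera_model("wrist"); im=viewer.snapshot("wrist"); pickle.dump(m,open("w2.pkl","wb"))
crop(im,190,100,370,300,3,"pics/w2.png")
E
```

```text
time_s: 10.85
ee_pos: [0.578, 0.0191, 0.2644]
orientation: [-179.9, 0.0, 85.3]
force: [0.0, 0.9, -0.5]
opening: 0.0939
finger_force: 0.0
time_s: 11.65
ee_pos: [0.5784, 0.0216, 0.2655]
orientation: [180.0, -0.0, 85.4]
force: [0.5, -0.1, -0.6]
opening: 0.0938
finger_force: 0.0
```

View pics/w2.png

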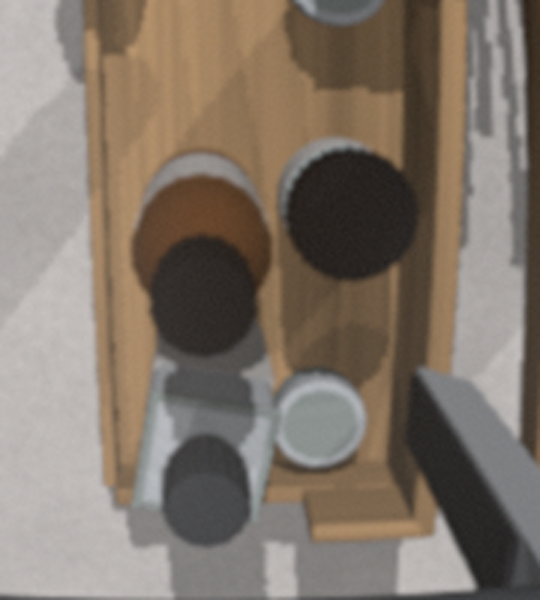

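The close view shows the oil cap top at about (205,302), the jar lid at (352,213) and the solvent cap top at about (207,502).

```bash
python3 - <<'E'
from h import *; import pickle
m=pickle.load(open("w2.pkl","rb"))
for n,uv,z in [("oil",(205,302),.192),("jar",(352,213),.08),("solv",(207,502),.182),("tinR",(321,422),.038)]:
    print(n,back("wrist",(uv[0]/3+190,uv[1]/3+100),z,m).round(4))
E
```

```text
oil [0.5813 0.0233 0.192 ]
jar [0.6444 0.0237 0.08  ]
solv [ 0.5766 -0.0495  0.182 ]
tinR [ 0.6327 -0.0901  0.038 ]
```

```bash
python3 -m creep '1 0.5 -10 0 0 0 0;0 0 -14 0 0 0 0;0 0 -14 0 0 0 0;0 0 -15 0 0 0 0;0 0 -15 0 0 0 0;0 0 -15 0 0 0 0.1;0 0 -12 0 0 0 0.2;0 0 -8 0 0 0 0.3'
python3 -m creep '0 0 0 0 0 0 0.4;0 0 0 0 0 0 0.5;0 0 0 0 0 0 0.55;0 0 0 0 0 0 0.6;0 0 0 0 0 0 0.65;0 0 0 0 0 0 0.7;0 0 0 0 0 0 0.8;0 0 0 0 0 0 0.85' 25
python3 -m creep '0 0 0 0 0 0 0.85;0 0 0 0 0 0 0.85;0 0 0 0 0 0 0.85;0 0 0 0 0 0 0.85;0 0 0 0 0 0 0.85;0 0 0 0 0 0 0.85;0 0 0 0 0 0 0.85;0 0 0 0 0 0 0.85'
```

```text
time_s: 12.5
ee_pos: [0.5789, 0.022, 0.1608]
orientation: [-179.9, -0.0, 85.4]
force: [0.3, 0.1, -0.3]
opening: 0.0732
finger_force: 0.0
time_s: 13.3
ee_pos: [0.5799, 0.0219, 0.1629]
orientation: [179.9, 0.0, 85.4]
force: [1.4, -1.3, 0.6]
opening: 0.0316
finger_force: 25.0
time_s: 14.1
ee_pos: [0.5798, 0.0219, 0.1629]
orientation: [179.9, 0.0, 85.4]
force: [2.0, -0.6, 4.9]
opening: 0.0313
finger_force: 25.0
```

```bash
python3 -m creep '0 0 5 0 0 0 0.85;0 0 10 0 0 0 0.85;0 0 15 0 0 0 0.85;0 0 15 0 0 0 0.85;0 0 15 0 0 0 0.85;0 0 15 0 0 0 0.85;0 0 15 0 0 0 0.85;0 0 10 0 0 0 0.85'
python3 -m creep '-10 23 0 0 0 0 0.85;-15 34 0 0 0 0 0.85;-18 43 0 0 0 0 0.85;-18 43 0 0 0 0 0.85;-18 43 0 0 0 0 0.85;-18 43 0 0 0 0 0.85;-15 35 0 0 0 0 0.85;-11 23 0 0 0 0 0.85'
python3 -m creep '0 0 0 0 0 0 0.85;0 0 0 0 0 0 0.85;0 0 -20 0 0 0 0.85;0 0 -25 0 0 0 0.85;0 0 -25 0 0 0 0.85;0 0 -20 0 0 0 0.85;0 0 -10 0 0 0 0.85;0 0 -6 0 0 0 0.85'
python3 -m creep '0 0 -2 0 0 0 0.85;0 0 -1 0 0 0 0.85;0 0 0 0 0 0 0.85;0 0 0 0 0 0 0.85;0 0 0 0 0 0 0.85;0 0 0 0 0 0 0.85;0 0 0 0 0 0 0.85;0 0 0 0 0 0 0.85'
python3 -m creep '0 0 -0.5 0 0 0 0.85;0 0 -0.5 0 0 0 0.85;0 0 0 0 0 0 0.85;0 0 0 0 0 0 0.85;0 0 0 0 0 0 0.85;0 0 0 0 0 0 0.85;0 0 0 0 0 0 0.85;0 0 0 0 0 0 0.85'
```

```text
time_s: 14.9
ee_pos: [0.5799, 0.0218, 0.2647]
orientation: [179.9, 0.0, 85.4]
force: [-0.5, 0.1, -3.9]
opening: 0.0315
finger_force: 25.0
time_s: 15.7
ee_pos: [0.4549, 0.3111, 0.2628]
orientation: [-180.0, -0.0, 85.5]
force: [0.2, -0.3, -3.7]
opening: 0.0318
finger_force: 25.0
time_s: 16.5
ee_pos: [0.4566, 0.308, 0.1558]
orientation: [-179.9, 0.0, 85.3]
force: [0.1, 1.0, -3.2]
opening: 0.0315
finger_force: 25.0
time_s: 17.3
ee_pos: [0.4563, 0.309, 0.1535]
orientation: [-180.0, -0.0, 85.4]
force: [0.4, -1.1, -4.0]
opening: 0.0318
finger_force: 25.0
time_s: 18.1
ee_pos: [0.4566, 0.3091, 0.153]
orientation: [180.0, -0.0, 85.4]
force: [-2.4, 0.7, 3.6]
opening: 0.0315
finger_force: 25.0
```

```bash
python3 -m creep '0 0 0 0 0 0 0.6;0 0 0 0 0 0 0.5;0 0 0 0 0 0 0.4;0 0 0 0 0 0 0.3;0 0 0 0 0 0 0.3;0 0 0 0 0 0 0.3;0 0 0 0 0 0 0.3;0 0 0 0 0 0 0.3'
python3 -m creep '0 0 5 0 0 0 0.3;0 0 10 0 0 0 0.3;0 0 20 0 0 0 0.3;0 0 20 0 0 0 0.3;0 0 20 0 0 0 0.2;0 0 20 0 0 0 0.2;0 0 12 0 0 0 0.2;0 0 6 0 0 0 0.2'
python3 -m creep '6 -20 0 0 0 0 0.1;12 -36 0 0 0 0 0.1;14 -44 0 0 0 0 0;14 -44 0 0 0 0 0;14 -44 0 0 0 0 0;14 -44 0 0 0 0 0;14 -44 0 0 0 0 0;12 -36 0 0 0 0 0'
python3 -m creep '9 -26 0 0 0 0 0;5 -15 0 0 0 0 0;3.4 -7.5 0 0 0 0 0;0 0 0 0 0 0 0;0 0 0 0 0 0 0;0 0 0 0 0 0 0;0 0 0 0 0 0 0;0 0 0 0 0 0 0'
python3 - <<'E'
from h import *; import pickle
m=viewer.camera_model("wrist"); im=viewer.snapshot("wrist")
crop(im,190,40,410,300,2.2,"pics/w3.png"); pickle.dump(m,open("w3.pkl","wb"))
s=viewer.snapshot("side"); crop(s,150,60,350,250,2.6,"pics/s2.png")
a,b=cv2.imread("pics/w3.png"),cv2.imread("pics/s2.png")
h=max(len(a),len(b)); o=np.zeros((h,a.shape[1]+b.shape[1],3),np.uint8); o[:len(a),:a.shape[1]]=a;o[:len(b),a.shape[1]:]=b
print(o.shape,a.shape); cv2.imwrite("pics/c3.png",a); cv2.imwrite("pics/s2.png",b)
E
```

```text
time_s: 18.9
ee_pos: [0.4564, 0.3089, 0.1524]
orientation: [-180.0, -0.0, 85.4]
force: [0.2, -0.3, -0.3]
opening: 0.0657
finger_force: 0.0
time_s: 19.7
ee_pos: [0.457, 0.3092, 0.2675]
orientation: [179.9, -0.1, 85.4]
force: [0.1, 0.1, -0.3]
opening: 0.075
finger_force: 0.0
time_s: 20.5
ee_pos: [0.5563, -0.0054, 0.2648]
orientation: [-179.9, -0.0, 85.3]
force: [1.0, 0.8, -0.1]
opening: 0.0939
finger_force: 0.0
time_s: 21.3
ee_pos: [0.5737, -0.0509, 0.2656]
orientation: [180.0, -0.0, 85.5]
force: [-0.2, -0.9, 0.1]
opening: 0.0941
finger_force: 0.0
(572, 1004, 3) (572, 484, 3)
```

View pics/c3.png

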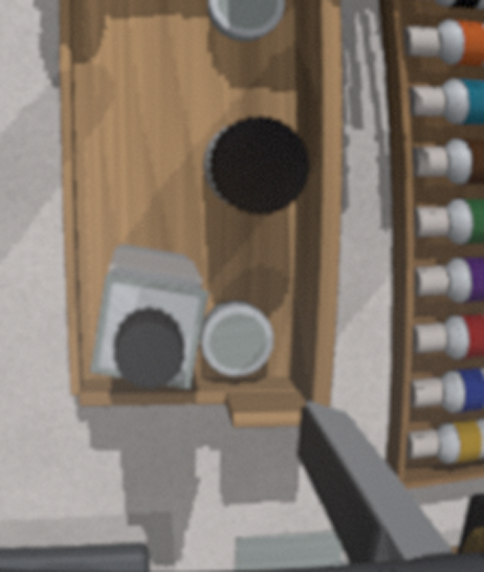

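View pics/s2.png

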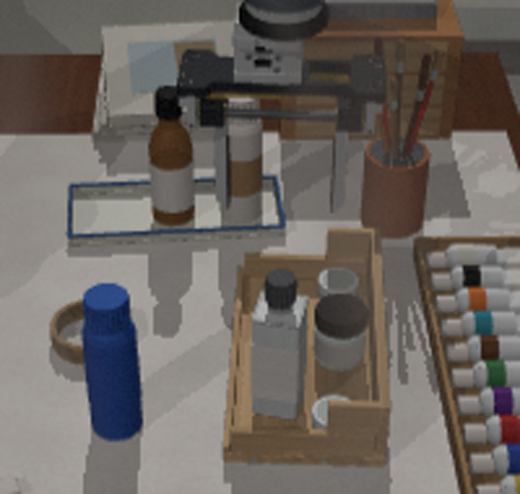

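The wrist view shows the solvent cap top at about (149,352), in the same place relative to the tool as the oil cap was. The side view shows oil (172,160) and gesso (245,165) upright on the tray.

```bash
python3 -m creep '1 0.5 -10 0 0 0 0;0 0 -15 0 0 0 0;0 0 -16 0 0 0 0;0 0 -16 0 0 0 0;0 0 -16 0 0 0 0;0 0 -16 0 0 0 0.1;0 0 -13 0 0 0 0.2;0 0 -9 0 0 0 0.3'
python3 -m creep '0 0 0 0 0 0 0.4;0 0 0 0 0 0 0.5;0 0 0 0 0 0 0.55;0 0 0 0 0 0 0.6;0 0 0 0 0 0 0.65;0 0 0 0 0 0 0.7;0 0 0 0 0 0 0.8;0 0 0 0 0 0 0.85' 25
python3 -m creep '0 0 0 0 0 0 0.85;0 0 0 0 0 0 0.85;0 0 0 0 0 0 0.85;0 0 0 0 0 0 0.85;0 0 0 0 0 0 0.85;0 0 0 0 0 0 0.85;0 0 0 0 0 0 0.85;0 0 0 0 0 0 0.85'
```

```text
time_s: 22.2
ee_pos: [0.5743, -0.0509, 0.1528]
orientation: [-179.9, -0.0, 85.4]
force: [0.5, -0.9, -0.8]
opening: 0.0737
finger_force: 0.0
time_s: 23.0
ee_pos: [0.5752, -0.0512, 0.1548]
orientation: [179.9, 0.0, 85.4]
force: [2.0, 0.5, 1.6]
opening: 0.0295
finger_force: 25.0
time_s: 23.8
ee_pos: [0.5751, -0.0512, 0.1549]
orientation: [179.9, 0.0, 85.4]
force: [1.6, 0.1, 4.3]
opening: 0.0293
finger_force: 25.0
```

```bash
python3 -m creep '0 0 5 0 0 0 0.85;0 0 10 0 0 0 0.85;0 0 15 0 0 0 0.85;0 0 15 0 0 0 0.85;0 0 15 0 0 0 0.85;0 0 15 0 0 0 0.85;0 0 15 0 0 0 0.85;0 0 10 0 0 0 0.85'
python3 -m creep '-10 18 0 0 0 0 0.85;-18 32 0 0 0 0 0.85;-23 40 0 0 0 0 0.85;-23 40 0 0 0 0 0.85;-23 40 0 0 0 0 0.85;-23 40 0 0 0 0 0.85;-23 40 0 0 0 0 0.85;-20 35 0 0 0 0 0.85'
python3 -m creep '-18 32 0 0 0 0 0.85;-12 22 0 0 0 0 0.85;-9.2 15.4 0 0 0 0 0.85;0 0 0 0 0 0 0.85;0 0 0 0 0 0 0.85;0 0 0 0 0 0 0.85;0 0 0 0 0 0 0.85;0 0 -5 0 0 0 0.85'
python3 -m creep '0 0 -15 0 0 0 0.85;0 0 -20 0 0 0 0.85;0 0 -20 0 0 0 0.85;0 0 -20 0 0 0 0.85;0 0 -15 0 0 0 0.85;0 0 -8 0 0 0 0.85;0 0 -3 0 0 0 0.85;0 0 -1 0 0 0 0.85'
python3 -m creep '0 0 -1 0 0 0 0.85;0 0 0 0 0 0 0.85;0 0 0 0 0 0 0.85;0 0 0 0 0 0 0.85;0 0 -0.5 0 0 0 0.85;0 0 -0.5 0 0 0 0.85;0 0 0 0 0 0 0.85;0 0 0 0 0 0 0.85'
```

```text
time_s: 24.6
ee_pos: [0.5753, -0.0512, 0.2566]
orientation: [179.9, 0.0, 85.4]
force: [0.8, 0.1, -2.4]
opening: 0.0293
finger_force: 25.0
time_s: 25.4
ee_pos: [0.409, 0.236, 0.2538]
orientation: [-179.9, -0.0, 85.5]
force: [0.5, 0.3, -2.2]
opening: 0.0295
finger_force: 25.0
time_s: 26.2
ee_pos: [0.3733, 0.303, 0.25]
orientation: [179.9, -0.0, 85.3]
force: [0.3, 0.4, -3.3]
opening: 0.0295
finger_force: 25.0
time_s: 27.0
ee_pos: [0.3726, 0.3033, 0.1472]
orientation: [-180.0, 0.0, 85.4]
force: [0.3, 0.5, -3.0]
opening: 0.0295
finger_force: 25.0
time_s: 27.8
ee_pos: [0.3725, 0.3033, 0.1454]
orientation: [-180.0, 0.0, 85.4]
force: [0.1, -0.8, -2.6]
opening: 0.0294
finger_force: 25.0
```

```bash
python3 -m creep '0 0 -0.5 0 0 0 0.85;0 0 -0.5 0 0 0 0.85;0 0 0 0 0 0 0.85;0 0 0 0 0 0 0.85;0 0 0 0 0 0 0.85;0 0 0 0 0 0 0.85;0 0 0 0 0 0 0.85;0 0 0 0 0 0 0.85'
python3 -m creep '0 0 0 0 0 0 0.6;0 0 0 0 0 0 0.5;0 0 0 0 0 0 0.4;0 0 0 0 0 0 0.3;0 0 0 0 0 0 0.3;0 0 0 0 0 0 0.3;0 0 0 0 0 0 0.3;0 0 0 0 0 0 0.3'
python3 -m creep '0 0 5 0 0 0 0.3;0 0 10 0 0 0 0.3;0 0 20 0 0 0 0.3;0 0 20 0 0 0 0.3;0 0 25 0 0 0 0.3;0 0 20 0 0 0 0.2;0 0 15 0 0 0 0.2;0 0 5 0 0 0 0.2'
python3 -m creep '8 -8 0 0 0 -0.09 0;14 -14 0 0 0 -0.1 0;19 -20 0 0 0 -0.1 0;20 -21 0 0 0 -0.1 0;20 -21 0 0 0 -0.1 0;20 -21 0 0 0 -0.1 0;20 -21 0 0 0 -0.1 0;20 -21 0 0 0 -0.1 0'
python3 -m creep '20 -21 0 0 0 -0.1 0;20 -21 0 0 0 -0.1 0;20 -21 0 0 0 -0.1 0;20 -21 0 0 0 -0.1 0;20 -21 0 0 0 -0.1 0;14 -14 0 0 0 -0.1 0;10 -10 0 0 0 -0.1 0;6 -5 0 0 0 -0.081 0'
python3 -m creep '0 0 0 0 0 0 0;0 0 0 0 0 0 0;0 0 0 0 0 0 0;0 0 0 0 0 0 0;0 0 0 0 0 0 0;0 0 0 0 0 0 0;0 0 0 0 0 0 0;0 0 0 0 0 0 0'
python3 - <<'E'
from h import *; import pickle
m=pickle.load(open("w3.pkl","rb"))
print("w3 jar",back("wrist",(190+259/2.2,40+165/2.2),.08,m))
m=viewer.camera_model("wrist"); im=viewer.snapshot("wrist");t=viewer.snapshot("top"); pickle.dump(m,open("w4.pkl","wb"))
crop(im,100,60,400,360,1.8,"pics/w4.png"); crop(t,90,130,320,320,3,"pics/t4.png")
E
```

```text
time_s: 28.6
ee_pos: [0.3728, 0.3034, 0.1448]
orientation: [180.0, -0.0, 85.4]
force: [0.1, -0.8, 3.6]
opening: 0.0297
finger_force: 25.0
time_s: 29.4
ee_pos: [0.3726, 0.3033, 0.1445]
orientation: [180.0, -0.0, 85.4]
force: [-0.2, 0.1, 0.6]
opening: 0.0657
finger_force: 0.0
time_s: 30.2
ee_pos: [0.3734, 0.3037, 0.2669]
orientation: [179.8, -0.1, 85.4]
force: [0.2, 0.2, -0.4]
opening: 0.0748
finger_force: 0.0
time_s: 31.0
ee_pos: [0.5139, 0.1553, 0.2636]
orientation: [-179.9, 0.1, 39.9]
force: [0.6, -0.5, -0.7]
opening: 0.0941
finger_force: 0.0
time_s: 31.8
ee_pos: [0.6438, 0.0212, 0.2631]
orientation: [-180.0, 0.1, -4.9]
force: [0.0, -0.2, 0.1]
opening: 0.094
finger_force: 0.0
time_s: 32.6
ee_pos: [0.6435, 0.0224, 0.2645]
orientation: [-180.0, -0.0, -4.6]
force: [0.9, 1.0, 0.9]
opening: 0.0941
finger_force: 0.0
w3 jar [0.64380333 0.02133365 0.08      ]
```

View pics/w4.png

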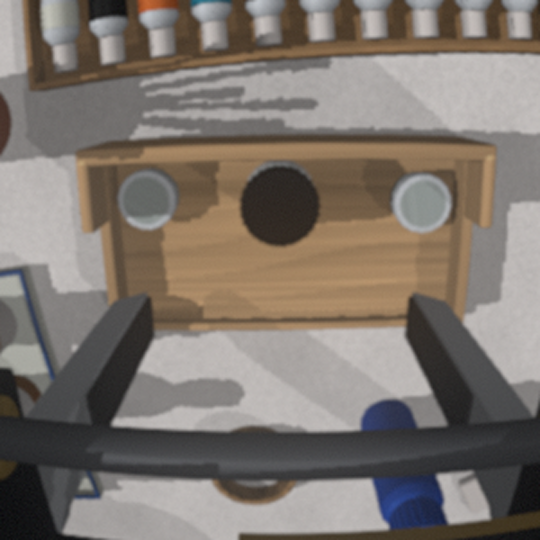

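View pics/t4.png

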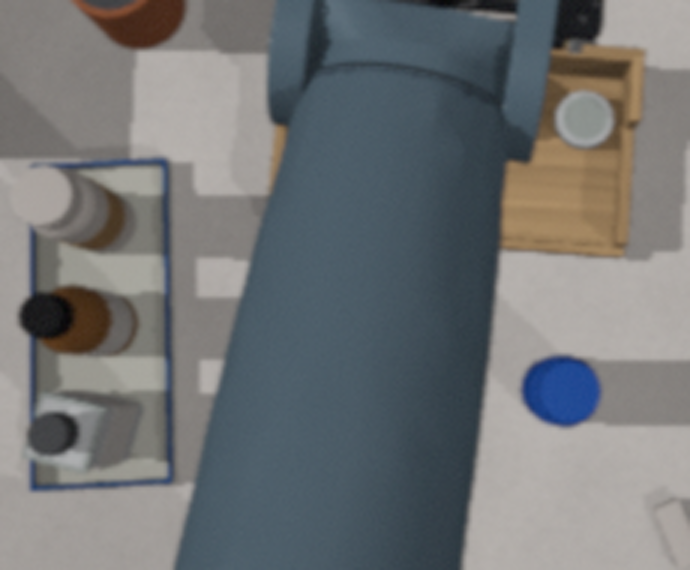

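All three bottles stand upright in the tray. The jar lid is at wrist crop (280,204), centred between the fingers, and the estimates agree on (0.644, 0.022). I descend and grip.

```bash
python3 -m creep '0 0 -12 0 0 0 0;0 0 -25 0 0 0 0;0 0 -30 0 0 0 0;0 0 -30 0 0 0 0;0 0 -30 0 0 0 0;0 0 -30 0 0 0 0;0 0 -25 0 0 0 0;0 0 -15 0 0 0 0'
python3 -m creep '0 0 -10 0 0 0 0;0 0 -8 0 0 0 0;0 0 -6 0 0 0 0;0 0 -2 0 0 0 0;0 0 0 0 0 0 0.1;0 0 0 0 0 0 0.2;0 0 0 0 0 0 0.3;0 0 0 0 0 0 0.35' 20
python3 -m creep '0 0 0 0 0 0 0.4;0 0 0 0 0 0 0.45;0 0 0 0 0 0 0.5;0 0 0 0 0 0 0.55;0 0 0 0 0 0 0.55;0 0 0 0 0 0 0.55;0 0 0 0 0 0 0.55;0 0 0 0 0 0 0.55'
```

```text
time_s: 33.5
ee_pos: [0.6416, 0.0226, 0.064]
orientation: [-180.0, 0.3, -4.6]
force: [-0.2, -0.1, 0.6]
opening: 0.0942
finger_force: 0.0
time_s: 34.3
ee_pos: [0.6439, 0.0223, 0.0419]
orientation: [180.0, -0.0, -4.6]
force: [0.6, 0.1, 0.6]
opening: 0.0653
finger_force: 0.0
time_s: 35.1
ee_pos: [0.6437, 0.0223, 0.0416]
orientation: [180.0, -0.0, -4.6]
force: [-0.6, -1.0, 1.8]
opening: 0.0558
finger_force: 20.0
```

```bash
python3 -m creep '0 0 6 0 0 0 0.55;0 0 14 0 0 0 0.55;0 0 20 0 0 0 0.55;0 0 20 0 0 0 0.55;0 0 20 0 0 0 0.55;0 0 20 0 0 0 0.55;0 0 18 0 0 0 0.55;0 0 12 0 0 0 0.55'
python3 -m creep '-8 -18 0 0 0 0 0.55;-14 -32 0 0 0 0 0.55;-19 -41 0 0 0 0 0.55;-19 -41 0 0 0 0 0.55;-19 -41 0 0 0 0 0.55;-19 -41 0 0 0 0 0.55;-19 -41 0 0 0 0 0.55;-16 -36 0 0 0 0 0.55'
python3 -m creep '-14 -32 0 0 0 0 0.55;-8 -18 0 0 0 0 0.55;-5 -10.4 0 0 0 0 0.55;0 0 0 0 0 0 0.55;0 0 0 0 0 0 0.55;0 0 -10 0 0 0 0.55;0 0 -20 0 0 0 0.55;0 0 -20 0 0 0 0.55'
python3 -m creep '0 0 -20 0 0 0 0.55;0 0 -15 0 0 0 0.55;0 0 -10 0 0 0 0.55;0 0 -5 0 0 0 0.55;0 0 -2 0 0 0 0.55;0 0 0 0 0 0 0.55;0 0 0 0 0 0 0.55;0 0 0 0 0 0 0.55'
python3 - <<'E'
from h import *
t=viewer.snapshot("side"); crop(t,130,180,330,350,3.5,"pics/s5.png")
# pan centre from raw top picture: outline fit
g=cv2.GaussianBlur(cv2.imread("pics/top_raw.png",0),(3,3),0)
c=cv2.HoughCircles(g[190:280,335:420],cv2.HOUGH_GRADIENT,1,50,param1=60,param2=12,minRadius=22,maxRadius=30)
for q in c[0][:2]: print(q+[335,190,0], back("top",(q[0]+335,q[1]+190),.038).round(4))
E
```

```text
time_s: 35.9
ee_pos: [0.6441, 0.0224, 0.1738]
orientation: [180.0, -0.1, -4.6]
force: [0.3, -0.3, -1.4]
opening: 0.0561
finger_force: 20.0
time_s: 36.7
ee_pos: [0.5092, -0.2703, 0.1717]
orientation: [180.0, 0.0, -4.6]
force: [0.1, 0.2, -2.0]
opening: 0.0558
finger_force: 20.0
time_s: 37.5
ee_pos: [0.4842, -0.328, 0.1206]
orientation: [180.0, -0.0, -4.5]
force: [0.4, 0.1, -1.9]
opening: 0.0555
finger_force: 20.0
time_s: 38.3
ee_pos: [0.484, -0.3295, 0.0703]
orientation: [179.9, -0.1, -4.6]
force: [-0.6, 0.1, -2.2]
opening: 0.0555
finger_force: 20.0
[380.5        227.5         24.60000038] [ 0.4864 -0.3283  0.038 ]
```

View pics/s5.png

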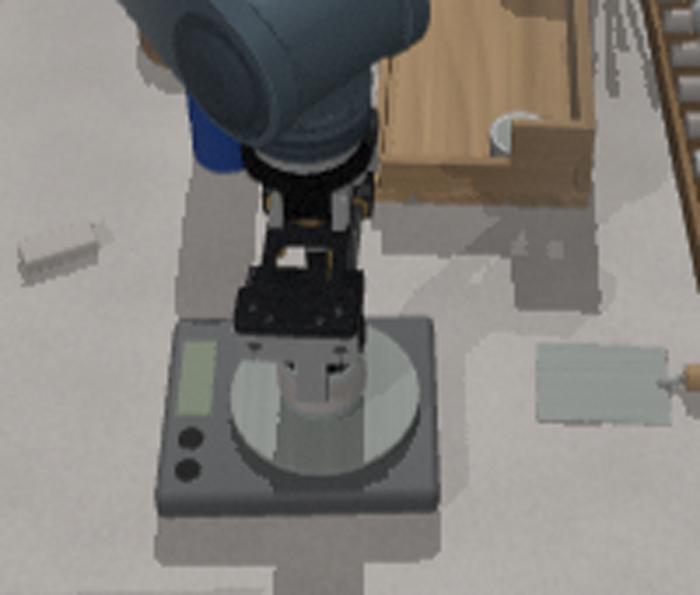

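The side view shows the jar over the middle of the pan, at (320,395). The fitted pan centre (0.486, -0.328) agrees to 2 mm, so I lower and release.

```bash
python3 -m creep '1 0.5 -1.5 0 0 0 0.55;0 0 -1.5 0 0 0 0.55;0 0 0 0 0 0 0.55;0 0 0 0 0 0 0.55;0 0 -0.5 0 0 0 0.55;0 0 -0.5 0 0 0 0.55;0 0 0 0 0 0 0.55;0 0 0 0 0 0 0.55'
python3 -m creep '0 0 0 0 0 0 0.55;0 0 0 0 0 0 0.55;0 0 0 0 0 0 0.35;0 0 0 0 0 0 0.3;0 0 0 0 0 0 0.2;0 0 0 0 0 0 0.1;0 0 0 0 0 0 0;0 0 0 0 0 0 0'
```

```text
time_s: 39.15
ee_pos: [0.4846, -0.3286, 0.0656]
orientation: [180.0, -0.0, -4.6]
force: [-0.6, -0.4, 0.0]
opening: 0.0558
finger_force: 20.0
time_s: 39.95
ee_pos: [0.4846, -0.3286, 0.0655]
orientation: [180.0, -0.0, -4.6]
force: [-0.1, -0.4, -0.8]
opening: 0.0931
finger_force: 0.0
```

```bash
python3 -m creep '0 0 5 0 0 0 0;0 0 15 0 0 0 0;0 0 30 0 0 0 0;0 0 35 0 0 0 0;0 0 35 0 0 0 0;0 0 35 0 0 0 0;0 0 29 0 0 0 0;0 0 15 0 0 0 0'
python3 -m creep '-7 20 0 0 0 0.098 0;-7 35 0 0 0 0.098 0;-7 42 0 0 0 0.098 0;-7 42 0 0 0 0.098 0;-7 42 0 0 0 0.098 0;-7 42 0 0 0 0.098 0;-7 42 0 0 0 0.098 0;-7 42 0 0 0 0.098 0'
python3 -m creep '-7 44 0 0 0 0.0984 0.25;-7 44 0 0 0 0.0984 0.25;-7 44 0 0 0 0.0984 0.25;-7 44 0 0 0 0.0984 0.25;-7 44 0 0 0 0.0984 0.25;-7 44 0 0 0 0.0984 0.25;-7 36 0 0 0 0.0984 0.25;-7 24.9 0 0 0 0.0984 0.25'
python3 -m creep '0 0 0 0 0 0 0.3;0 0 0 0 0 0 0.3;0 0 0 0 0 0 0.3;0 0 0 0 0 0 0.3;0 0 0 0 0 0 0.3;0 0 0 0 0 0 0.3;0 0 0 0 0 0 0.3;0 0 0 0 0 0 0.3'
python3 - <<'E'
from h import *
t=viewer.snapshot("side"); crop(t,150,60,350,340,2.1,"pics/s6.png")
E
```

```text
time_s: 40.75
ee_pos: [0.4855, -0.3295, 0.2693]
orientation: [179.8, -0.3, -4.6]
force: [0.2, 0.1, -0.1]
opening: 0.0939
finger_force: 0.0
time_s: 41.55
ee_pos: [0.4277, -0.02, 0.2644]
orientation: [-180.0, -0.0, 40.5]
force: [0.8, 0.2, 0.3]
opening: 0.0943
finger_force: 0.0
time_s: 42.35
ee_pos: [0.3714, 0.3053, 0.2643]
orientation: [-180.0, 0.0, 85.8]
force: [-0.7, 1.1, 0.9]
opening: 0.0706
finger_force: 0.0
time_s: 43.15
ee_pos: [0.3727, 0.3032, 0.2645]
orientation: [180.0, 0.0, 85.4]
force: [-0.4, -0.4, -0.4]
opening: 0.0656
finger_force: 0.0
```

View pics/s6.png

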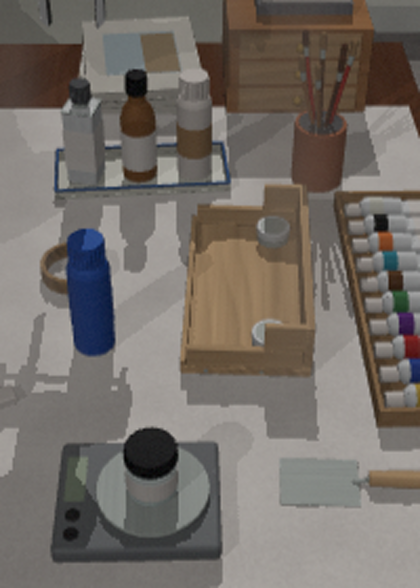

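The side view shows the jar upright mid-pan (152,465), the shelf empty but for the two tins, and the bottles on the tray. I now return the solvent tin.

```bash
python3 -m creep '0 0 -10 0 0 0 0.3;0 0 -18 0 0 0 0.3;0 0 -20 0 0 0 0.3;0 0 -20 0 0 0 0.3;0 0 -20 0 0 0 0.3;0 0 -17 0 0 0 0.3;0 0 -10 0 0 0 0.3;0 0 -5 0 0 0 0.3'
python3 -m creep '0 0 0 0 0 0 0.35;0 0 0 0 0 0 0.4;0 0 0 0 0 0 0.5;0 0 0 0 0 0 0.55;0 0 0 0 0 0 0.6;0 0 0 0 0 0 0.7;0 0 0 0 0 0 0.8;0 0 0 0 0 0 0.85' 25
python3 -m creep '0 0 0 0 0 0 0.85;0 0 0 0 0 0 0.85;0 0 0 0 0 0 0.85;0 0 0 0 0 0 0.85;0 0 0 0 0 0 0.85;0 0 0 0 0 0 0.85;0 0 0 0 0 0 0.85;0 0 0 0 0 0 0.85'
python3 -m creep '0 0 5 0 0 0 0.85;0 0 12 0 0 0 0.85;0 0 16 0 0 0 0.85;0 0 17 0 0 0 0.85;0 0 17 0 0 0 0.85;0 0 17 0 0 0 0.85;0 0 16 0 0 0 0.85;0 0 10 0 0 0 0.85'
python3 -m creep '9.2 -15.4 0 0 0 0 0.85;12 -22 0 0 0 0 0.85;18 -32 0 0 0 0 0.85;20 -35 0 0 0 0 0.85;23 -40 0 0 0 0 0.85;23 -40 0 0 0 0 0.85;23 -40 0 0 0 0 0.85;23 -40 0 0 0 0 0.85'
python3 -m creep '23 -40 0 0 0 0 0.85;18 -32 0 0 0 0 0.85;10 -18 0 0 0 0 0.85;0 0 0 0 0 0 0.85;0 0 0 0 0 0 0.85;0 0 0 0 0 0 0.85;0 0 0 0 0 0 0.85;0 0 0 0 0 0 0.85'
python3 -m creep '0 0 -10 0 0 0 0.85;0 0 -20 0 0 0 0.85;0 0 -20 0 0 0 0.85;0 0 -20 0 0 0 0.85;0 0 -15 0 0 0 0.85;0 0 -8 0 0 0 0.85;0 0 -4 0 0 0 0.85;0 0 0 0 0 0 0.85'
python3 -m creep '0 0 -1 0 0 0 0.85;0 0 -1 0 0 0 0.85;0 0 0 0 0 0 0.85;0 0 0 0 0 0 0.85;0 0 -0.5 0 0 0 0.85;0 0 -0.5 0 0 0 0.85;0 0 0 0 0 0 0.85;0 0 0 0 0 0 0.85'
```

```text
time_s: 44.0
ee_pos: [0.3719, 0.303, 0.143]
orientation: [-179.9, 0.1, 85.4]
force: [-0.1, 0.4, 0.0]
opening: 0.0656
finger_force: 0.0
time_s: 44.8
ee_pos: [0.3728, 0.3034, 0.1446]
orientation: [180.0, -0.0, 85.4]
force: [0.3, -0.4, 0.2]
opening: 0.0293
finger_force: 25.0
time_s: 45.6
ee_pos: [0.3727, 0.3034, 0.1446]
orientation: [180.0, -0.0, 85.4]
force: [0.9, -0.1, 1.6]
opening: 0.0294
finger_force: 25.0
time_s: 46.4
ee_pos: [0.3726, 0.3035, 0.2561]
orientation: [179.9, -0.0, 85.4]
force: [-0.5, -1.1, -2.2]
opening: 0.0295
finger_force: 25.0
time_s: 47.2
ee_pos: [0.524, 0.0373, 0.2543]
orientation: [-180.0, -0.0, 85.4]
force: [1.1, 0.5, -2.2]
opening: 0.0294
finger_force: 25.0
time_s: 48.0
ee_pos: [0.5745, -0.0501, 0.2546]
orientation: [180.0, -0.0, 85.5]
force: [1.1, -0.5, -2.9]
opening: 0.0297
finger_force: 25.0
time_s: 48.8
ee_pos: [0.5748, -0.0511, 0.1574]
orientation: [-180.0, -0.0, 85.4]
force: [-0.6, 0.2, -2.7]
opening: 0.0296
finger_force: 25.0
time_s: 49.6
ee_pos: [0.5749, -0.0511, 0.1547]
orientation: [180.0, 0.0, 85.4]
force: [-0.4, -0.8, -1.2]
opening: 0.0293
finger_force: 25.0
```

```bash
python3 -m creep '0 0 -0.5 0 0 0 0.85;0 0 0 0 0 0 0.85;0 0 0 0 0 0 0.85;0 0 0 0 0 0 0.85;0 0 0 0 0 0 0.6;0 0 0 0 0 0 0.5;0 0 0 0 0 0 0.4;0 0 0 0 0 0 0.3'
python3 -m creep '0 0 0 0 0 0 0.3;0 0 5.5 0 0 0 0.3;0 0 15 0 0 0 0.3;0 0 20 0 0 0 0.3;0 0 20 0 0 0 0.3;0 0 20 0 0 0 0.3;0 0 20 0 0 0 0.3;0 0 11 0 0 0 0.3'
python3 -m creep '-6 20 0 0 0 0 0.3;-12 36 0 0 0 0 0.3;-14 44 0 0 0 0 0.3;-14 44 0 0 0 0 0.3;-14 44 0 0 0 0 0.3;-14 44 0 0 0 0 0.3;-14 44 0 0 0 0 0.3;-12 36 0 0 0 0 0.3'
python3 -m creep '-10 26 0 0 0 0 0.3;-5 14 0 0 0 0 0.3;-3.4 8 0 0 0 0 0.3;0 0 0 0 0 0 0.3;0 0 0 0 0 0 0.3;0 0 0 0 0 0 0.3;0 0 0 0 0 0 0.3;0 0 0 0 0 0 0.3'
python3 -m creep '0 0 -8 0 0 0 0.3;0 0 -16 0 0 0 0.3;0 0 -18 0 0 0 0.3;0 0 -18 0 0 0 0.3;0 0 -18 0 0 0 0.3;0 0 -16 0 0 0 0.3;0 0 -11 0 0 0 0.3;0 0 -8 0 0 0 0.3'
python3 -m creep '0 0 0 0 0 0 0.3;0 0 0 0 0 0 0.4;0 0 0 0 0 0 0.5;0 0 0 0 0 0 0.55;0 0 0 0 0 0 0.6;0 0 0 0 0 0 0.7;0 0 0 0 0 0 0.8;0 0 0 0 0 0 0.85' 25
python3 -m creep '0 0 0 0 0 0 0.85;0 0 0 0 0 0 0.85;0 0 0 0 0 0 0.85;0 0 0 0 0 0 0.85;0 0 0 0 0 0 0.85;0 0 0 0 0 0 0.85;0 0 0 0 0 0 0.85;0 0 0 0 0 0 0.85'
```

```text
time_s: 50.4
ee_pos: [0.5747, -0.051, 0.1537]
orientation: [-180.0, -0.0, 85.4]
force: [-0.2, 0.1, -0.1]
opening: 0.0579
finger_force: 0.0
time_s: 51.2
ee_pos: [0.5758, -0.0513, 0.269]
orientation: [179.7, 0.1, 85.4]
force: [-0.2, -0.4, 0.8]
opening: 0.0662
finger_force: 0.0
time_s: 52.0
ee_pos: [0.4737, 0.263, 0.2661]
orientation: [180.0, -0.0, 85.5]
force: [1.4, 0.1, -0.1]
opening: 0.0659
finger_force: 0.0
time_s: 52.8
ee_pos: [0.4567, 0.3084, 0.2655]
orientation: [180.0, 0.0, 85.4]
force: [0.6, -0.3, -1.0]
opening: 0.0655
finger_force: 0.0
time_s: 53.6
ee_pos: [0.4556, 0.3086, 0.1506]
orientation: [-179.9, 0.1, 85.4]
force: [0.5, 0.5, 0.2]
opening: 0.066
finger_force: 0.0
time_s: 54.4
ee_pos: [0.4564, 0.309, 0.1527]
orientation: [180.0, -0.0, 85.4]
force: [-1.3, 0.2, 1.8]
opening: 0.0315
finger_force: 25.0
time_s: 55.2
ee_pos: [0.4565, 0.309, 0.1527]
orientation: [180.0, -0.0, 85.4]
force: [-1.0, 0.1, 5.5]
opening: 0.0314
finger_force: 25.0
```

```bash
python3 -m creep '0 0 5 0 0 0 0.85;0 0 12 0 0 0 0.85;0 0 16 0 0 0 0.85;0 0 17 0 0 0 0.85;0 0 17 0 0 0 0.85;0 0 17 0 0 0 0.85;0 0 16 0 0 0 0.85;0 0 10 0 0 0 0.85'
python3 -m creep '11 -23 0 0 0 0 0.85;15 -35 0 0 0 0 0.85;18 -43 0 0 0 0 0.85;18 -43 0 0 0 0 0.85;18 -43 0 0 0 0 0.85;18 -43 0 0 0 0 0.85;15 -34 0 0 0 0 0.85;10 -23 0 0 0 0 0.85'
python3 -m creep '0 0 0 0 0 0 0.85;0 0 0 0 0 0 0.85;0 0 0 0 0 0 0.85;0 0 0 0 0 0 0.85;0 0 0 0 0 0 0.85;0 0 0 0 0 0 0.85;0 0 0 0 0 0 0.85;0 0 0 0 0 0 0.85'
python3 -m creep '0 0 -10 0 0 0 0.85;0 0 -20 0 0 0 0.85;0 0 -20 0 0 0 0.85;0 0 -20 0 0 0 0.85;0 0 -15 0 0 0 0.85;0 0 -8 0 0 0 0.85;0 0 -4 0 0 0 0.85;0 0 0 0 0 0 0.85'
python3 -m creep '0 0 -1 0 0 0 0.85;0 0 -1 0 0 0 0.85;0 0 0 0 0 0 0.85;0 0 0 0 0 0 0.85;0 0 -0.5 0 0 0 0.85;0 0 -0.5 0 0 0 0.85;0 0 0 0 0 0 0.85;0 0 0 0 0 0 0.85'
```

```text
time_s: 56.0
ee_pos: [0.4566, 0.309, 0.2639]
orientation: [179.9, -0.0, 85.4]
force: [0.2, 0.1, -2.5]
opening: 0.0315
finger_force: 25.0
time_s: 56.8
ee_pos: [0.5798, 0.0193, 0.2621]
orientation: [-180.0, 0.0, 85.3]
force: [0.1, 0.7, -3.1]
opening: 0.0316
finger_force: 25.0
time_s: 57.6
ee_pos: [0.5793, 0.0221, 0.2625]
orientation: [-180.0, -0.0, 85.4]
force: [-0.1, -0.4, -4.0]
opening: 0.0318
finger_force: 25.0
time_s: 58.4
ee_pos: [0.5795, 0.0219, 0.1654]
orientation: [-180.0, -0.0, 85.4]
force: [-0.8, -0.4, -3.0]
opening: 0.0317
finger_force: 25.0
time_s: 59.2
ee_pos: [0.5796, 0.0219, 0.1629]
orientation: [180.0, 0.0, 85.4]
force: [-0.1, -0.4, -1.3]
opening: 0.0319
finger_force: 25.0
```

```bash
python3 -m creep '0 0 -0.5 0 0 0 0.85;0 0 0 0 0 0 0.85;0 0 0 0 0 0 0.85;0 0 0 0 0 0 0.85;0 0 0 0 0 0 0.6;0 0 0 0 0 0 0.5;0 0 0 0 0 0 0.4;0 0 0 0 0 0 0.3'
python3 -m creep '0 0 0 0 0 0 0.3;0 0 5.5 0 0 0 0.3;0 0 14 0 0 0 0.3;0 0 18 0 0 0 0.3;0 0 18 0 0 0 0.3;0 0 18 0 0 0 0.2;0 0 18 0 0 0 0.2;0 0 12 0 0 0 0.2'
python3 -m creep '-3 25 0 0 0 0 0.1;-5 40 0 0 0 0 0.1;-6 45 0 0 0 0 0.1;-6 45 0 0 0 0 0.1;-6 45 0 0 0 0 0.1;-5 40 0 0 0 0 0.1;-5 33 0 0 0 0 0.1;-3 19.5 0 0 0 0 0.1'
python3 -m creep '0 0 0 0 0 0 0.15;0 0 0 0 0 0 0.15;0 0 0 0 0 0 0.15;0 0 0 0 0 0 0.15;0 0 0 0 0 0 0.15;0 0 0 0 0 0 0.15;0 0 0 0 0 0 0.15;0 0 0 0 0 0 0.15'
python3 -m creep '0 0 -9 0 0 0 0.15;0 0 -17 0 0 0 0.15;0 0 -20 0 0 0 0.15;0 0 -20 0 0 0 0.15;0 0 -19 0 0 0 0.15;0 0 -16 0 0 0 0.15;0 0 -11 0 0 0 0.15;0 0 -7 0 0 0 0.15'
python3 -m creep '0 0 0 0 0 0 0.2;0 0 0 0 0 0 0.25;0 0 0 0 0 0 0.3;0 0 0 0 0 0 0.35;0 0 0 0 0 0 0.45;0 0 0 0 0 0 0.5;0 0 0 0 0 0 0.6;0 0 0 0 0 0 0.7' 25
python3 -m creep '0 0 0 0 0 0 0.7;0 0 0 0 0 0 0.7;0 0 0 0 0 0 0.7;0 0 0 0 0 0 0.7;0 0 0 0 0 0 0.7;0 0 0 0 0 0 0.7;0 0 0 0 0 0 0.7;0 0 0 0 0 0 0.7'
```

```text
time_s: 60.0
ee_pos: [0.5793, 0.022, 0.1616]
orientation: [-180.0, -0.0, 85.4]
force: [-0.1, 0.2, -1.2]
opening: 0.0582
finger_force: 0.0
time_s: 60.8
ee_pos: [0.5801, 0.0218, 0.2684]
orientation: [179.8, 0.0, 85.4]
force: [-0.1, 0.3, -0.0]
opening: 0.075
finger_force: 0.0
time_s: 61.6
ee_pos: [0.5396, 0.3169, 0.2661]
orientation: [180.0, -0.0, 85.6]
force: [0.5, -0.3, 0.2]
opening: 0.0846
finger_force: 0.0
time_s: 62.4
ee_pos: [0.5404, 0.3143, 0.2655]
orientation: [-180.0, -0.0, 85.4]
force: [0.4, 0.3, -1.2]
opening: 0.0801
finger_force: 0.0
time_s: 63.2
ee_pos: [0.5398, 0.3142, 0.1448]
orientation: [-179.9, 0.0, 85.4]
force: [-0.1, -0.5, -0.4]
opening: 0.0795
finger_force: 0.0
time_s: 64.0
ee_pos: [0.5406, 0.3144, 0.1466]
orientation: [180.0, -0.0, 85.4]
force: [1.3, -0.1, -0.0]
opening: 0.0436
finger_force: 25.0
time_s: 64.8
ee_pos: [0.5406, 0.3145, 0.1467]
orientation: [180.0, -0.0, 85.4]
force: [2.7, -1.3, 1.5]
opening: 0.0437
finger_force: 25.0
```

```bash
python3 -m creep '0 0 5 0 0 0 0.7;0 0 12 0 0 0 0.7;0 0 16 0 0 0 0.7;0 0 17 0 0 0 0.7;0 0 17 0 0 0 0.7;0 0 17 0 0 0 0.7;0 0 16 0 0 0 0.7;0 0 10 0 0 0 0.7'
python3 -m creep '3 -12 0 0 0 0 0.7;5 -24 0 0 0 0 0.7;6 -33 0 0 0 0 0.7;8 -40 0 0 0 0 0.7;8 -40 0 0 0 0 0.7;6 -33 0 0 0 0 0.7;5 -25 0 0 0 0 0.7;4 -12 0 0 0 0 0.7'
python3 -m creep '0 0 0 0 0 0 0.7;0 0 0 0 0 0 0.7;0 0 0 0 0 0 0.7;0 0 0 0 0 0 0.7;0 0 0 0 0 0 0.7;0 0 0 0 0 0 0.7;0 0 0 0 0 0 0.7;0 0 0 0 0 0 0.7'
python3 -m creep '0 0 -10 0 0 0 0.7;0 0 -20 0 0 0 0.7;0 0 -20 0 0 0 0.7;0 0 -20 0 0 0 0.7;0 0 -15 0 0 0 0.7;0 0 -8 0 0 0 0.7;0 0 -4 0 0 0 0.7;0 0 0 0 0 0 0.7'
python3 -m creep '0 0 -1 0 0 0 0.7;0 0 -1 0 0 0 0.7;0 0 0 0 0 0 0.7;0 0 0 0 0 0 0.7;0 0 -0.5 0 0 0 0.7;0 0 -0.5 0 0 0 0.7;0 0 0 0 0 0 0.7;0 0 0 0 0 0 0.7'
```

```text
time_s: 65.6
ee_pos: [0.541, 0.3147, 0.259]
orientation: [179.9, -0.1, 85.4]
force: [-0.0, 0.4, -3.1]
opening: 0.0439
finger_force: 25.0
time_s: 66.4
ee_pos: [0.5851, 0.0926, 0.2554]
orientation: [-179.9, 0.0, 85.3]
force: [1.6, 0.6, -2.9]
opening: 0.0437
finger_force: 25.0
time_s: 67.2
ee_pos: [0.5853, 0.0955, 0.2565]
orientation: [180.0, -0.0, 85.4]
force: [0.9, 0.2, -4.1]
opening: 0.0433
finger_force: 25.0
time_s: 68.0
ee_pos: [0.5854, 0.0954, 0.1594]
orientation: [-180.0, -0.0, 85.4]
force: [-0.3, -0.7, -2.6]
opening: 0.0438
finger_force: 25.0
time_s: 68.8
ee_pos: [0.5855, 0.0954, 0.1567]
orientation: [180.0, -0.0, 85.4]
force: [-0.7, -0.6, -2.4]
opening: 0.0438
finger_force: 25.0
```

Release, rise, and back out towards the start side to clear the view.

```bash
python3 -m creep '0 0 -0.5 0 0 0 0.7;0 0 -0.3 0 0 0 0.7;0 0 0 0 0 0 0.7;0 0 0 0 0 0 0.7;0 0 0 0 0 0 0.55;0 0 0 0 0 0 0.45;0 0 0 0 0 0 0.3;0 0 0 0 0 0 0.2'
python3 -m creep '0 0 0 0 0 0 0.2;0 0 5 0 0 0 0.2;0 0 14 0 0 0 0.2;0 0 18 0 0 0 0.2;0 0 18 0 0 0 0.2;0 0 18 0 0 0 0.2;0 0 18 0 0 0 0.2;0 0 20 0 0 0 0.2'
python3 -m creep '-10 20 0 0 0 0 0;-20 35 0 0 0 0 0;-20 40 0 0 0 0 0;-20 40 0 0 0 0 0;-20 40 0 0 0 0 0;-20 40 0 0 0 0 0;-20 40 0 0 0 0 0;-10 20 0 0 0 0 0'
python3 -m creep '0 0 0 0 0 0 0;0 0 0 0 0 0 0;0 0 0 0 0 0 0;0 0 0 0 0 0 0;0 0 0 0 0 0 0;0 0 0 0 0 0 0;0 0 0 0 0 0 0;0 0 0 0 0 0 0'
python3 - <<'E'
from h import *
t=viewer.snapshot("top"); a=cv2.imread("pics/top_raw.png")[:,:,::-1]
cv2.imwrite("pics/f.png",cv2.resize(np.vstack([a[125:225,170:310],t[125:225,170:310]])[:,:,::-1],None,fx=3,fy=3)); 
d=cv2.absdiff(cv2.cvtColor(a,7),cv2.cvtColor(t,7))
s=viewer.snapshot("side"); crop(s,130,60,350,340,2,"pics/s7.png")
E
```

```text
time_s: 69.6
ee_pos: [0.5853, 0.0954, 0.1552]
orientation: [-180.0, 0.0, 85.4]
force: [-0.6, -0.2, 0.4]
opening: 0.0642
finger_force: 0.0
time_s: 70.4
ee_pos: [0.5855, 0.0954, 0.2687]
orientation: [179.9, -0.0, 85.4]
force: [-0.1, 0.1, -0.5]
opening: 0.0753
finger_force: 0.0
time_s: 71.2
ee_pos: [0.4438, 0.3732, 0.2683]
orientation: [179.9, -0.1, 85.6]
force: [0.3, -0.5, -0.2]
opening: 0.094
finger_force: 0.0
time_s: 72.0
ee_pos: [0.4454, 0.3703, 0.2666]
orientation: [-180.0, 0.0, 85.4]
force: [0.3, 0.3, -0.3]
opening: 0.0946
finger_force: 0.0
```

View pics/f.png

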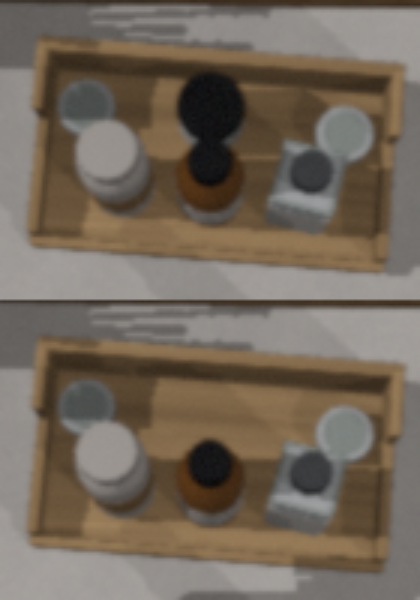

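View pics/s7.png

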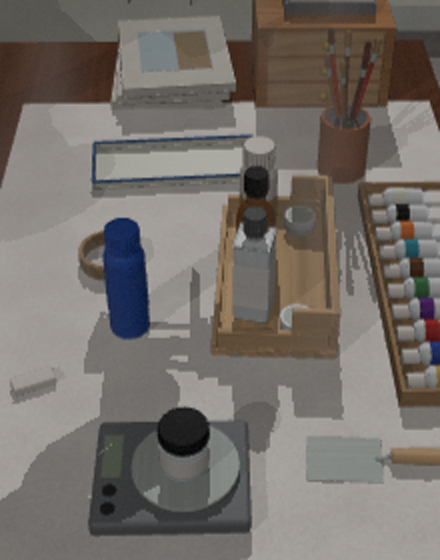

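The before and after crops match: gesso (107,150) and (107,450), oil (210,163) and (210,463), solvent (311,171) and (311,471). The jar stands mid-pan, and the tins and brush pot have not moved.

```bash
python3 -c "
from plant import bot
print(bot.job_done())"
```

```text
the job is handed in; nothing more can be done
None
```

The job is handed in at about 72 s of the 141 s allowed: the jar stands upright in the middle of the scale's pan, the three bottles are back on their spots, and the tins and brush pot look unmoved in the final pictures; the hand-in returned no verdict.

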